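# Seat a cover plate in its deburring nest with three light touches and latch it

### The arm

A 6-joint arm with a two-finger parallel gripper is mounted at the origin on a cart in front of the work surface, level with it; the furniture and walls round the work are solid. World frame = base frame: x ahead of the robot, y to its left, z up, the work surface at z = 0. Lengths are in mm, angles in rad, forces in N, time in s.
With the tool pointing down it reaches from about 325 to 775 mm from the base axis. Payload 5.5 kg.
Tool frame: the origin (TCP) lies at the very end of the fingers, on their centre line; the grasp point (between the pads) lies 19 mm behind it; x points along the fingers, z is the direction in which the jaws open and shut, and the axes are right-handed (so a half turn about x gives the same grasp; the last joint's range is limited). The gripper opens to 85 mm and grips with 20 to 120 N. Pads are 22 mm wide; open, the fingers measure 114 mm over their backs; the gripper's body (76 mm by 85 mm) begins 54 mm behind the grasp point. The pads swing forward as they close: fully open they stand 13 mm farther back than shut.
Start: joints at [-1.288, 0.091, 1.231, -0, 1.82, -0.057], TCP at [199.979, -565.707, 231.275] pointing down, gripper open.
Joint ranges: [-2.87, 2.87], [-0.86, 2.18], [0.17, 2.46], [-1.51, 4.65], [0.06, 2.69], [-2.65, 2.65]. Speed limits (rad/s): [2.57, 2.57, 3.01, 3.14, 3.14, 3.14].

### API

Orientations are given as a rotation vector (axis times angle).
In Python, from plant import sensors, snapshot, close_job gives the robot as it stands.
- The arm moves only by the tool send_rows, never from a script. Its argument "plan" is one flat list of numbers, 7 for each row, row after row: the finger opening in m, from 0 to 0.0854, then the shift along the tool's x, y, z in m, then the turn, a rotation vector about the tool's x, y, z in degrees. In form: [claw, tx, ty, tz, wx, wy, wz, claw, tx, ty, tz, wx, wy, wz, ...]. A call has exactly 10 rows; each row shifts and turns the commanded pose from where the row before left it, along the tool's axes as they then stand; what a row does not reach is not made up. A row lasts 1/10 s, in which the tool goes at most 50 mm and 8.59 degrees, less where a joint would pass 70% of its speed; a pose out of reach is approached as far as the arm can. A call with a gripper value outside its range is refused whole. The fingers move at their own pace and stop on an object; the grip force is fixed at half the most. Time passes only in rows, so rows that do not move let the fingers close, or fill a call up. It gives the time, the measured TCP pose, the force and the opening at its end, in the units of the state.
- sensors.get_state(): the state, without advancing time (a new reading comes with each control period).
- snapshot(name): name is "scene" or "top" or "wrist"; returns a dict with "pixels" (400x640x3 uint8, blue, green, red), "mtx" (3x3 intrinsics, pixels), "eye" and "orientation" of the camera in the world. Camera axes: x right, y up, looking along -z (the intrinsics and any distortion apply to the point x, -y, -z); pixel columns grow to the right and rows downward; lengths in mm; the calibration is good to about 2 mm. A picture is of the moment at which its call begins. There is no depth.
- close_job(): hands the job in, once; it reports no verdict.
The state is a dict: "time": time; "joint_pos": joint angles; "qd": joint speeds; "joint_torque": joint torques, N m; "eef_pos": TCP position; "tcp_rot": TCP orientation; "wrist_force": force on the tool from outside, world axes, zero at the start; "moment": the same for the moment, N m; "width": finger opening in mm.
Only numpy, scipy, OpenCV 4.12 (cv2) and the standard library are available. Lean on these libraries where they do the work, as an engineer would, in place of code of your own. Each camera call takes 0.05 s, during which the arm holds its last target. There are 200 camera calls.

### The job

Seat the bearing cover plate in its deburring nest by fingertip, without lifting or squeezing it: first push the middle of its near long edge gently until the plate rests squarely against both back pins, then push its left end gently until it also meets the single end pin on the right. Last, push the peg of the open swing keeper gently round, over the plate's near right corner, until the keeper meets its stop. Leave the plate home against all three pins, and the deburring tool, bush and small flange behind the nest where they are.

Things in the scene. Friction and masses are not known exactly. Their poses are not given: they have to be found in the camera images.
- nest: Fixed deburring nest: dark steel base 126 x 206 x 12 mm screwed to the bench. Frame: x away from the robot towards the back pins, y left, z up; origin on the bench under the centre of the home plate. Two steel rest rails along x (y = -30 and +30 mm, 12 mm wide, tops z = 22 mm) carry the plate. Low screw heads on the base reach z = 17 mm.
- back_pin_left (a point): Top of the left back pin: upright, 12 mm diameter, axis at (32, +44) mm in the nest's frame, top at z = 34 mm. The right back pin is alike, at (32, -44) mm.
- end_pin (a point): Top of the single end pin: upright, 12 mm diameter, axis at (0, -71) mm in the nest's frame, top at z = 34 mm.
- cover_plate: Loose workpiece: milled aluminium cover, 52 (x) x 130 (y) x 16 (z) mm, 0.2 to 0.35 kg, bored boss (36 mm across, 5 mm high) on top, four corner holes. Origin: centre of its underside; x roughly away from the robot, y left. Lies flat on the rails, underside z = 22 mm, 10 to 18 mm short of the back pins and 9 to 16 mm of the end pin, askew by up to 0.08 rad. Home: origin and axes on the nest's.
- near_edge (a point): On the plate: middle of its near long side face (towards the robot), at half thickness (z = 30 mm). Pushed along the nest's +x the plate slides at about 1 to 3 N until it meets the back pins; about 10 N squares it up against both.
- left_end (a point): On the plate: middle of its left end face, at half thickness (z = 30 mm). Pushed along the nest's -y the plate slides until it meets the end pin.
- keeper (a joint): Swing keeper's angle about its upright post, rad: 0 = closed on its stop, strap pointing 45 degrees between the nest's +x and +y, over the plate's near right corner; grows counter-clockwise seen from above as it opens, up to 2.4. Starts at 1.9 to 2.3 (strap roughly towards the robot). Turns with slight friction (0.5 N at the peg) and stays where left; pushed clockwise to close.
- keeper_pivot (a point): On the keeper's turning axis (post of 16 mm diameter), at (-46, -83) mm in the nest's frame, z = 46 mm. The steel strap is 18 mm wide, z = 41.5 to 50.5 mm, clear above the plate. A round dog of 12 mm hangs under an ear of the strap, 35 mm from this axis, down to z = 24 mm; when closed it stands 1.5 mm before the home plate's near edge and locks it in.
- keeper_peg (a point): On the axis of the upright peg at the keeper's free end, 60 mm from the turning axis. The peg is 12 mm in diameter with a 15 mm head and stands on the strap from z = 50 to 76 mm; this point is at z = 64 mm. A thin fixed stop pin by the strap ends its swing.
- deburrer: Bystander: hand deburring tool, 155 x 21 x 16 mm, lying behind the right half of the nest. Origin under its middle. Leave it alone.
- bush: Bystander: plain steel bush, 28 mm diameter, 28 mm high, standing behind the nest. Origin under its centre. Leave it alone.
- flange: Bystander: small turned flange, 53 mm diameter, 15 mm high, lying behind the left of the nest. Origin under its centre. Leave it alone.

How it is judged (in metres and radians):
On the way, in this order (a step that is already met when the one before it is completed fails the run):
1. the plate's far edge rests squarely against both back pins (within 2.5 mm, within 0.04 rad), the keeper still open and the plate not yet at the end pin (x of cover_plate in the frame of nest above -0.0025 m and angle between the x axis of cover_plate and the x axis of nest, either way round below 0.04 rad and y of cover_plate in the frame of nest above 0.004 m and value of joint keeper above 1.2 rad), for 0.1 s.
2. the plate's right end has met the end pin (within 2.5 mm) and it is still against the back pins, the keeper still open (y of cover_plate in the frame of nest below 0.0025 m and x of cover_plate in the frame of nest above -0.0025 m and angle between the x axis of cover_plate and the x axis of nest, either way round below 0.04 rad and value of joint keeper above 1.2 rad), for 0.1 s.
3. the keeper is swung up to its stop over the plate's corner (within 0.12 rad) (value of joint keeper below 0.12 rad), for 0.1 s.
At the end, for the whole second after the job is handed in: The plate lies flat on its rails within 2.5 mm of home against the two back pins and the end pin and within 0.04 rad of square, the keeper is within 0.12 rad of its stop, and all is at rest (x of cover_plate in the frame of nest between -0.0025 and 0.0025 m and y of cover_plate in the frame of nest between -0.0025 and 0.0025 m and z of cover_plate in the frame of nest below 0.0245 m and angle between the x axis of cover_plate and the x axis of nest, either way round below 0.04 rad and value of joint keeper below 0.12 rad and linear speed of cover_plate below 0.01 m/s and velocity of joint keeper between -0.05 and 0.05 rad/s); the robot touches nothing.
It fails at once if the plate is lifted or tipped off its rails (z of cover_plate in the frame of nest above 0.028 m or angle between cover_plate's own z axis and vertical above 0.12 rad).
It fails at once if the plate or keeper is squeezed, or pushed harder than a gentle touch (over 30 N) (contact force between any of the arm, the fingers and cover_plate above 30 N or contact force between the fingers and keeper above 30 N).
It fails at once if the deburring tool, bush or flange is disturbed (moved over 15 mm) (distance of any of deburrer, bush, flange from where it was at the start of the episode above 0.015 m).
It also fails if it takes over 58 s, if anything falls off the work surface, if the arm or the gripper's body presses on something with over 40 N, if the wrist force passes 120 N, or if a joint passes its speed limit or range.

## Working session

There is one attempt and no reset: what is moved stays moved. The work goes in short steps, Python scripts to look and compute and a tool call to move; the robot and the scene stay as the last step left them, time stands still between calls to the robot, and variables do not carry over. Pictures are saved under pics/ and viewed, about 8 in all and at most 12, crops included, and the job is handed in when it is done.

Besides the shell and the picture viewer there is one more tool, called after ">>>" in YAML: its name, and indented under it one key for each argument. send_rows: Moves the arm, as the interface text tells. Its arguments: {"type":"object","properties":{"plan":{"type":"array","items":{"type":"number"}}},"required":["plan"]}

```bash
mkdir -p pics; ls; cat > h.py <<'E'
import numpy as np,cv2
from plant import sensors,snapshot,close_job
from scipy.spatial.transform import Rotation as R
def snap(n,f=None):
    s=snapshot(n)
    if f: cv2.imwrite('pics/'+f,s['pixels'])
    return s
E
python3 - <<'E'
from h import *
for n in('top','scene'):
    s=snap(n,n+'1.png'); print(n,{k:v for k,v in s.items() if k!='pixels'})
    np.savez(n+'1.npz',**s)
print(sensors.get_state())
E
```

```text
pics
top {'mtx': array([[442.91623467,   0.        , 319.15314605],
       [  0.        , 442.91623467, 201.49596205],
       [  0.        ,   0.        ,   1.        ]]), 'eye': array([ 588.0057927 , -188.31614564,  905.95249512]), 'orientation': array([ 0.04556629, -0.0693555 , -1.59305384])}
scene {'mtx': array([[425.68679113,   0.        , 316.49678137],
       [  0.        , 425.68679113, 203.81682435],
       [  0.        ,   0.        ,   1.        ]]), 'eye': array([ 302.65201579, -777.77690394,  636.14891229]), 'orientation': array([ 0.8277242 , -0.19978833, -0.48057435])}
{'time': 0.1, 'joint_pos': array([-1.28771744e+00,  9.18247013e-02,  1.23183285e+00, -5.12753971e-06,
        1.81977387e+00, -5.66808743e-02]), 'qd': array([-2.43772955e-03, -2.41245556e-03, -3.60597338e-03,  9.85736813e-05,
       -7.52350892e-04,  4.75290846e-04]), 'joint_torque': array([ 4.12027162e-03, -4.60215604e+01, -4.19221008e+01,  7.39024722e-05,
        1.05349530e-02,  5.95846018e-06]), 'eef_pos': array([ 199.89094862, -565.44738383,  230.2012487 ]), 'tcp_rot': array([ 0.95652258,  1.35247254, -0.954634  ]), 'wrist_force': array([-0.76316161, -0.19898643,  0.2278335 ]), 'moment': array([ 0.00289899,  0.00053557, -0.00568263]), 'width': 85.21459211550659}
```

View pics/top1.png

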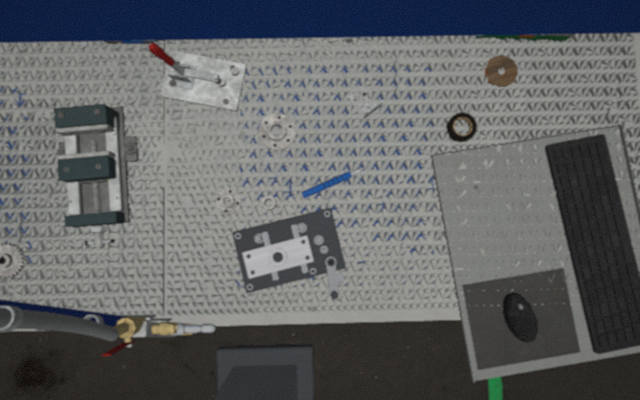

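View pics/scene1.png

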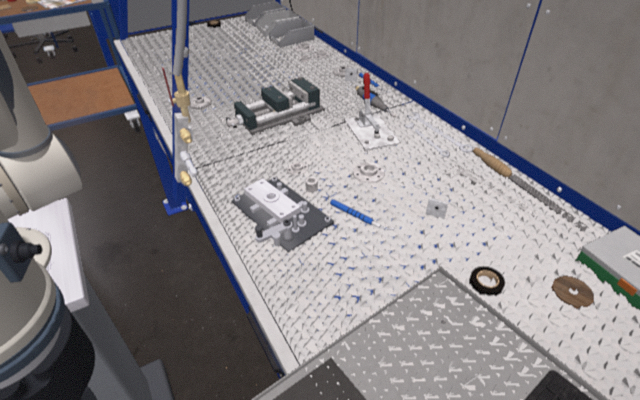

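The top view shows the nest at about (289,251), with the plate at (279,257) and the keeper peg near (334,295). Bush, flange and blue tool lie behind it, at (268,202), (228,201) and (327,185). Next I'll enlarge the nest.

```bash
python3 - <<'E'
import cv2
a=cv2.imread('pics/top1.png')[200:305,225:355]; cv2.imwrite('pics/ct.png',cv2.resize(a,(780,600*630//630 if 0 else 630))[:600] if 0 else cv2.resize(a,None,fx=5.7,fy=5.7,interpolation=cv2.INTER_CUBIC))
a=cv2.imread('pics/scene1.png')[165:255,225:345]; cv2.imwrite('pics/cs.png',cv2.resize(a,None,fx=6.5,fy=6.5,interpolation=cv2.INTER_CUBIC))
E
```

```text
(no output)
```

View pics/ct.png

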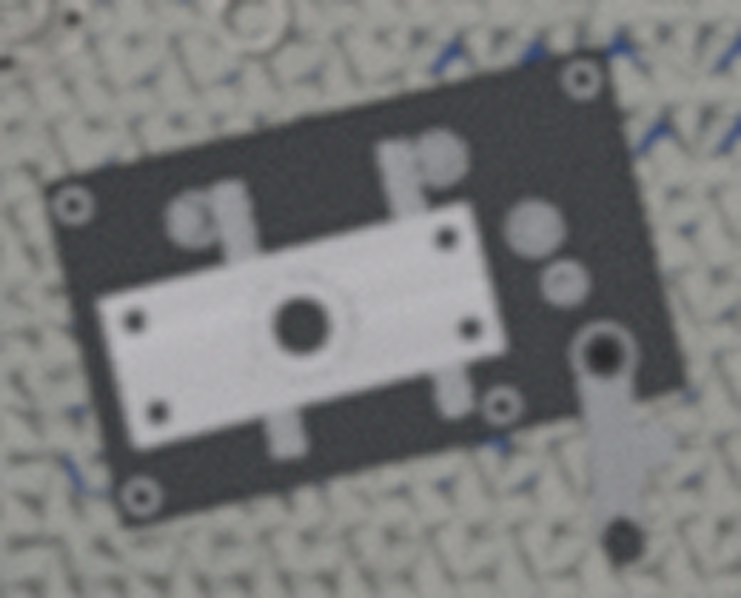

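View pics/cs.png

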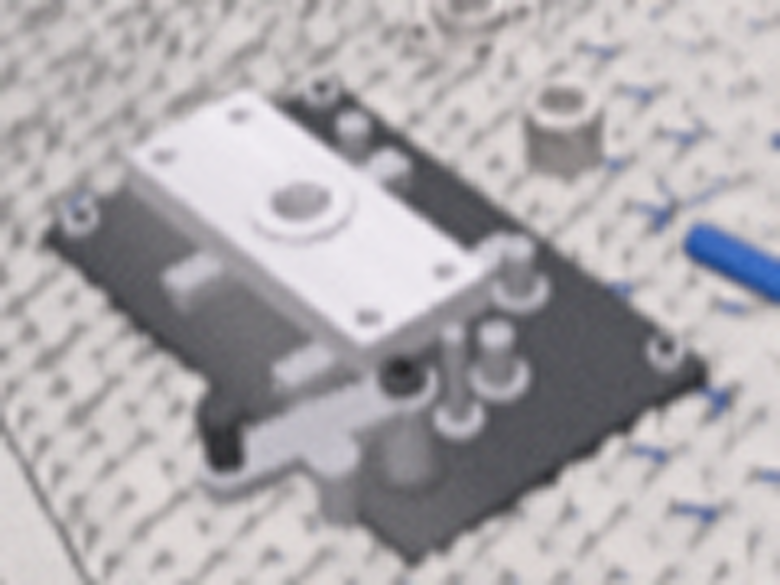

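The crops give the plate corners, base corners, pins, pivot cap and dark peg clearly. I'll cast rays and fit the nest pose from both views.

```bash
cat >> h.py <<'E'
def ray(s,uv,z):
    """pixels onto plane z (world mm)"""
    uv=np.atleast_2d(np.array(uv,float)); z=np.broadcast_to(z,len(uv))
    K=s['mtx']; d=np.c_[(uv[:,0]-K[0,2])/K[0,0],-(uv[:,1]-K[1,2])/K[1,1],-np.ones(len(uv))]
    d=R.from_rotvec(s['orientation']).apply(d); e=np.array(s['eye'])
    return (e+d*((z-e[2])/d[:,2])[:,None])[:,:2]
def fit(A,B):
    """2D rigid B=R A+t; returns yaw,t,resid"""
    a=A-A.mean(0);b=B-B.mean(0)
    th=np.arctan2((a[:,0]*b[:,1]-a[:,1]*b[:,0]).sum(),(a*b).sum())
    M=np.array([[np.cos(th),-np.sin(th)],[np.sin(th),np.cos(th)]]); t=B.mean(0)-M@A.mean(0)
    return th,t,B-(A@M.T+t)
E
python3 - <<'E'
from h import *
np.set_printoptions(precision=1,suppress=True)
T=dict(np.load('top1.npz'));S=dict(np.load('scene1.npz'))
ct=lambda p:(np.array(p)+.5)/5.7-.5+[225,200]
cs=lambda p:(np.array(p)+.5)/6.5-.5+[225,165]
base=ray(T,ct([(47,187),(605,48),(685,385),(127,525)]),12)
pt=ray(T,ct([(97,298),(468,203),(507,352),(137,450)]),38)
L=lambda q:np.linalg.norm(q-np.roll(q,-1,0),axis=1)
print('base',base.tolist(),L(base));print('plate',L(pt))
P=np.array([(26,65),(26,-65),(-26,-65),(-26,65.)])
th,t,r=fit(P,pt);print('plate T',th,t,r.tolist())
ps=ray(S,cs([(130,155),(248,92),(495,258),(362,345)]),38)  # near-left, far-left, far-right, near-right
print(L(ps)); th,t,r=fit(np.array([(-26,65),(26,65),(26,-65),(-26,-65.)]),ps);print('plate S',th,t,r.tolist())
N=np.array([(32,44),(32,-44),(0,-71.)])
pinT=ray(T,ct([(193,220),(440,158),(535,228)]),22)
th,t,r=fit(N,pinT);print('nest T',th,t,r.tolist())
pinS=ray(S,cs([(353,122),(515,243),(496,328)]),34)
th,t,r=fit(N,pinS);print('nest S',th,t,r.tolist())
print('basefit',fit(np.array([(63,103),(63,-103),(-63,-103),(-63,103.)]),base))
print('pivot T',ray(T,ct([(603,353)]),53),'S',ray(S,cs([(402,368)]),53))
print('peg T',ray(T,ct([(622,540)]),76),'S',ray(S,cs([(224,410)]),76))
print('bush,flange,tool', ray(T,[(268,200),(228,201),(305,193),(350,175)],14))
E
```

```text
base [[594.8753388901204, -27.810614337004523], [639.4330590442634, -225.685248674656], [520.1683030563637, -250.7907318871863], [476.51698788964944, -54.54830997306206]] [202.8 121.9 201.  121.3]
plate [130.5  52.5 129.9  53.3]
plate T 0.2312299712018046 [ 545.5 -119. ] [[0.6020963790141423, 0.6502216040834696], [0.1210198230186279, 0.035601514482181074], [-0.27462666913663725, -0.2591048526714985], [-0.44848953289607607, -0.4267182658941522]]
[ 50.1 125.1  57.3 127.3]
plate S 0.25396604443831955 [ 547. -118.] [[1.330350057114913, -1.146344524851763], [-0.301831509922863, -2.5303596852343873], [1.875365518413446, 3.1241864860091937], [-2.90388406560578, 0.5525177240769494]]
nest T 0.22289052636692872 [ 560.7 -130.3] [[-0.09191270113888095, 0.13264347818814315], [0.002653262566923331, -0.4610806973731769], [0.08925943857195762, 0.328437219185048]]
nest S 0.22909712148408676 [ 560.8 -128.8] [[0.1767583045154879, -1.2486630721730023], [-0.5053656394932204, 0.41636053453191835], [0.3286073349772778, 0.832302537641084]]
basefit (np.float64(0.21873798992120758), array([ 557.7, -139.7]), array([[-2. , -2.3],
       [-2.2,  0.9],
       [ 1.6,  3.1],
       [ 2.6, -1.7]]))
pivot T [[ 534.6 -220.7]] S [[ 535.6 -216.9]]
peg T [[ 475.6 -224.5]] S [[ 474.4 -229.3]]
bush,flange,tool [[ 658.4  -99.5]
 [ 658.2  -19.1]
 [ 670.9 -174.4]
 [ 705.5 -266.4]]
```

Both views agree: nest at about (560.7, -130), yaw 0.222, and keeper at about 2.2. The pivot matches its expected position to within 2 mm. Next I'll work out the tool axes and the move numbers.

```bash
cat >> h.py <<'E'
NO=np.array([560.7,-129.7]);NY=0.222
def n2w(p):
    c,s=np.cos(NY),np.sin(NY); return NO+np.array([[c,-s],[s,c]])@np.array(p,float)
def w2n(p):
    c,s=np.cos(NY),np.sin(NY); return np.array([[c,s],[-s,c]])@(np.array(p[:2])-NO)
def st():
    s=sensors.get_state(); M=R.from_rotvec(s['tcp_rot']).as_matrix()
    print('t',round(s['time'],2),'tcp',s['eef_pos'].round(1),'nest',w2n(s['eef_pos']).round(1),'F',s['wrist_force'].round(1),'w',round(s['width'],1)); return s,M
def goal(xn,z,zaxis_nest_deg):
    """tool-frame shift (mm) then turn (deg rotvec) to nest point xn, height z, pointing down with tool z at given nest angle"""
    s,M=st(); a=NY+np.radians(zaxis_nest_deg); x=np.array([0,0,-1.]); zz=np.array([np.cos(a),np.sin(a),0])
    G=np.c_[x,np.cross(zz,x),zz]; d=np.r_[n2w(xn),z]-s['eef_pos']
    print('shift tool',(M.T@d).round(1),'turn deg',np.degrees(R.from_matrix(M.T@G).as_rotvec()).round(2),'world d',d.round(1),'q',s['joint_pos'].round(2))
E
python3 - <<'E'
from h import *
s,M=st();print(M.round(3))
for a in(0,90,180,-90): print(a); goal([-80,0],231,a)
E
```

```text
t 0.1 tcp [ 199.9 -565.4  230.2] nest [-447.9 -345.6] F [-0.8 -0.2  0.2] w 85.2
[[-0.001  0.943  0.333]
 [ 0.002  0.333 -0.943]
 [-1.     0.    -0.002]]
0
t 0.1 tcp [ 199.9 -565.4  230.2] nest [-447.9 -345.6] F [-0.8 -0.2  0.2] w 85.2
shift tool [-2.00e-01  4.06e+02 -3.00e+02] turn deg [-8.325e+01 -8.000e-02 -8.000e-02] world d [282.8 418.1   0.8] q [-1.29  0.09  1.23 -0.    1.82 -0.06]
90
t 0.1 tcp [ 199.9 -565.4  230.2] nest [-447.9 -345.6] F [-0.8 -0.2  0.2] w 85.2
shift tool [-2.00e-01  4.06e+02 -3.00e+02] turn deg [-1.7325e+02 -0.0000e+00 -1.6000e-01] world d [282.8 418.1   0.8] q [-1.29  0.09  1.23 -0.    1.82 -0.06]
180
t 0.1 tcp [ 199.9 -565.4  230.2] nest [-447.9 -345.6] F [-0.8 -0.2  0.2] w 85.2
shift tool [-2.00e-01  4.06e+02 -3.00e+02] turn deg [ 9.675e+01 -8.000e-02  8.000e-02] world d [282.8 418.1   0.8] q [-1.29  0.09  1.23 -0.    1.82 -0.06]
-90
t 0.1 tcp [ 199.9 -565.4  230.2] nest [-447.9 -345.6] F [-0.8 -0.2  0.2] w 85.2
shift tool [-2.00e-01  4.06e+02 -3.00e+02] turn deg [ 6.75 -0.11  0.  ] world d [282.8 418.1   0.8] q [-1.29  0.09  1.23 -0.    1.82 -0.06]
```

>>> send_rows:
  plan: [0,0,0.025,-0.0186,0,0,0,0,0,0.025,-0.0186,0,0,0,0,0,0.025,-0.0186,0,0,0,0,0,0.025,-0.0186,0,0,0,0,0,0.025,-0.0186,0,0,0,0,0,0.025,-0.0186,0,0,0,0,0,0.025,-0.0186,0,0,0,0,0,0.025,-0.0186,0,0,0,0,0,0.025,-0.0186,0,0,0,0,0,0.025,-0.0186,0,0,0]

```text
time: 1.1
eef_pos: [374.1, -305.8, 230.8]
tcp_rot: [0.956, 1.352, -0.955]
wrist_force: [0.9, -0.6, 0.5]
width: -0.1
```

>>> send_rows:
  plan: [0,0,0.025,-0.0186,0,0,0,0,0,0.025,-0.0186,0,0,0,0,0,0.025,-0.0186,0,0,0,0,0,0.025,-0.0186,0,0,0,0,0,0.025,-0.0186,0,0,0,0,0,0.025,-0.0186,0,0,0,0,0,0.017,-0.013,0,0,0,0,0,0,0,6.75,0,0,0,0,0,0,0,0,0,0,0,0,0,0,0,0]

```text
time: 2.1
eef_pos: [489.4, -134.0, 230.9]
tcp_rot: [1.042, 1.308, -1.042]
wrist_force: [-0.5, 0.1, -0.2]
width: 0.0
```

```bash
python3 - <<'E'
from h import *
goal([-70,12],27,-90)
s=snap('wrist','w1.png');np.savez('w1.npz',**s)
st()
E
```

```text
t 2.1 tcp [ 489.4 -134.   230.9] nest [-70.4  11.5] F [-0.5  0.1 -0.2] w 0.0
shift tool [203.9   0.6  -0.4] turn deg [ 0.15 -0.01  0.03] world d [   0.3    0.6 -203.9] q [-0.33 -0.16  1.47 -0.    1.83  1.01]
t 2.15 tcp [ 489.4 -134.2  231. ] nest [-70.6  11.3] F [-0.1 -0.2 -0.6] w 0.2
```

View pics/w1.png

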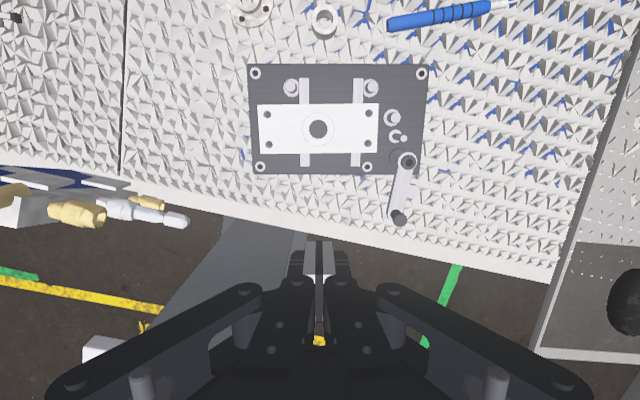

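The wrist view shows the plate at (318,130), the back pins at (291,86) and (371,87), the end pin at (392,117), the pivot at (406,160) and the peg at (399,217). The nest is square to the image. I'll check the pose against this view.

```bash
python3 - <<'E'
from h import *
np.set_printoptions(precision=1,suppress=True)
S=dict(np.load('w1.npz'))
pl=ray(S,[(258,105),(379,103),(378,153),(260,156)],38)
print('plate',fit(np.array([(26,65),(26,-65),(-26,-65),(-26,65.)]),pl))
th,t,_=fit(np.array([(26,65),(26,-65),(-26,-65),(-26,65.)]),pl);print('in nest',w2n(t),th-NY)
print('nest',fit(np.array([(32,44),(32,-44),(0,-71.)]),ray(S,[(291,86),(371,87),(392,117)],34)))
b=ray(S,[(248,66),(428,65),(425,174),(253,177)],12);print('base yaw',fit(np.array([(63,103),(63,-103),(-63,-103),(-63,103.)]),b)[0])
print('piv',ray(S,[(406,160)],53),n2w([-46,-83]),'peg',ray(S,[(399,217)],76))
E
```

```text
plate (np.float64(0.24348722642537873), array([ 543.3, -122.1]), array([[ 1.2, -0.3],
       [ 0.6,  0.2],
       [-0.2, -0.9],
       [-1.5,  1. ]]))
in nest [-15.3  11.3] 0.02148722642537873
nest (np.float64(0.21276327006713402), array([ 558.8, -130.4]), array([[ 0. , -2.6],
       [-0.5,  0.1],
       [ 0.5,  2.5]]))
base yaw 0.2402731688339534
piv [[ 534.1 -220.5]] [ 534.1 -220.8] peg [[ 476.6 -224.1]]
```

>>> send_rows:
  plan: [0,0.025,0,0,0,0,0,0,0.025,0,0,0,0,0,0,0.025,0,0,0,0,0,0,0.025,0,0,0,0,0,0,0.025,0,0,0,0,0,0,0.025,0,0,0,0,0,0,0.025,0,0,0,0,0,0,0.015,0,0,0,0,0,0,0.01,0,0,0,0,0,0,0.004,0,0,0,0,0]

```text
time: 3.15
eef_pos: [489.3, -134.0, 26.6]
tcp_rot: [1.044, 1.307, -1.044]
wrist_force: [0.0, -1.3, -0.2]
width: 0.1
```

>>> send_rows:
  plan: [0,0,0.003,0,0,0,0,0,0,0.003,0,0,0,0,0,0,0.003,0,0,0,0,0,0,0.003,0,0,0,0,0,0,0.003,0,0,0,0,0,0,0.002,0,0,0,0,0,0,0.002,0,0,0,0,0,0,0.002,0,0,0,0,0,0,0.001,0,0,0,0,0,0,0.001,0,0,0,0]

```text
time: 4.15
eef_pos: [511.8, -128.8, 27.2]
tcp_rot: [1.044, 1.307, -1.045]
wrist_force: [-1.1, 0.9, 0.6]
width: -0.2
```

>>> send_rows:
  plan: [0,0,0.001,0,0,0,0,0,0,0.001,0,0,0,0,0,0,0.001,0,0,0,0,0,0,0.001,0,0,0,0,0,0,0.0005,0,0,0,0,0,0,0.0005,0,0,0,0,0,0,0.0005,0,0,0,0,0,0,0.0005,0,0,0,0,0,0,0.0005,0,0,0,0,0,0,0.0005,0,0,0,0]

```text
time: 5.15
eef_pos: [518.9, -127.3, 27.2]
tcp_rot: [1.044, 1.306, -1.044]
wrist_force: [-1.0, -0.1, 0.6]
width: -0.2
```

>>> send_rows:
  plan: [0,0,0.0004,0,0,0,0,0,0,0.0004,0,0,0,0,0,0,0.0004,0,0,0,0,0,0,0.0003,0,0,0,0,0,0,0.0003,0,0,0,0,0,0,0.0003,0,0,0,0,0,0,0.0003,0,0,0,0,0,0,0.0002,0,0,0,0,0,0,0.0002,0,0,0,0,0,0,0.0002,0,0,0,0]

```text
time: 6.15
eef_pos: [521.5, -126.9, 27.2]
tcp_rot: [1.044, 1.306, -1.045]
wrist_force: [-3.0, -2.1, 0.1]
width: -0.0
```

```bash
python3 - <<'E'
from h import *
st()
s=snap('wrist');np.savez('w2.npz',**s)
cv2.imwrite('pics/w2.png',s['pixels'])
st()
E
```

```text
t 6.15 tcp [ 521.5 -126.9   27.2] nest [-37.6  11.3] F [-3.  -2.1  0.1] w -0.0
t 6.2 tcp [ 521.6 -126.9   27.2] nest [-37.6  11.3] F [-2.1 -2.  -0.8] w -0.2
```

View pics/w2.png

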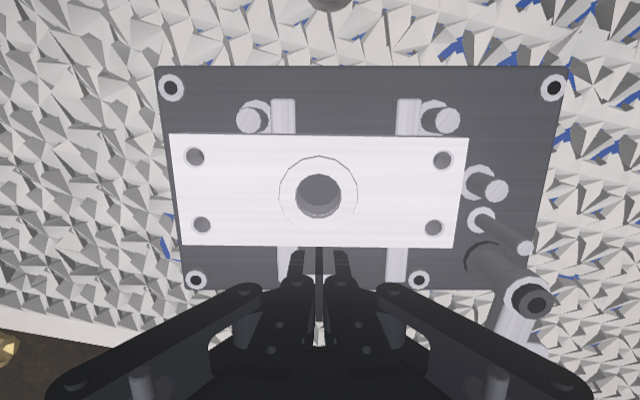

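The plate has slid. Its far edge is at row 134 on the left and 138 on the right, with the pins' near faces at about row 131, so 1–3 mm remain. I'll keep pushing gently.

>>> send_rows:
  plan: [0,0,0.0002,0,0,0,0,0,0,0.0002,0,0,0,0,0,0,0.0002,0,0,0,0,0,0,0.0002,0,0,0,0,0,0,0.0002,0,0,0,0,0,0,0.0002,0,0,0,0,0,0,0.0001,0,0,0,0,0,0,0.0001,0,0,0,0,0,0,0,0,0,0,0,0,0,0,0,0,0,0]

```text
time: 7.2
eef_pos: [522.1, -127.2, 27.2]
tcp_rot: [1.043, 1.307, -1.047]
wrist_force: [-6.1, -4.5, 2.4]
width: -0.2
```

>>> send_rows:
  plan: [0,0,0.0002,0,0,0,0,0,0,0.0002,0,0,0,0,0,0,0.0002,0,0,0,0,0,0,0.0002,0,0,0,0,0,0,0.0002,0,0,0,0,0,0,0.0001,0,0,0,0,0,0,0.0001,0,0,0,0,0,0,0,0,0,0,0,0,0,0,0,0,0,0,0,0,0,0,0,0,0]

```text
time: 8.2
eef_pos: [522.2, -127.2, 27.2]
tcp_rot: [1.041, 1.309, -1.049]
wrist_force: [-12.2, -5.6, 5.2]
width: 0.1
```

The force has risen to about 13 N with almost no motion, so the plate is on the pins. I'll verify with the camera.

```bash
cat >> h.py <<'E'
def line(s,u0,u1,v0,v1):
    """far plate edge: per-column first bright row -> straight line"""
    g=cv2.GaussianBlur(cv2.cvtColor(s['pixels'],cv2.COLOR_BGR2GRAY),(3,3),0)
    u=np.arange(u0,u1); r=[]
    for c in u:
        d=np.diff(g[v0:v1,c].astype(int)); r.append(v0+np.argmax(d)+.5)
    p=np.polyfit(u,r,1); k=abs(np.polyval(p,u)-r)<1.5; p=np.polyfit(u[k],np.array(r)[k],1); return p,k.mean()
E
python3 - <<'E'
from h import *
s=snap('wrist','w3.png');np.savez('w3.npz',**s)
for n in('w2','w3'):
    q=dict(np.load(n+'.npz'));
    for a,b in((170,460),):
        p,k=line(q,a,b,120,150); e=ray(q,[(200,np.polyval(p,200)),(440,np.polyval(p,440))],38)
        print(n,p,k,[w2n(x).round(1) for x in e])
    p,k=line({'pixels':255-q['pixels']},170,550,55,80); e=ray(q,[(200,np.polyval(p,200)),(540,np.polyval(p,540))],12);print('base back',p,k,[w2n(x).round(1) for x in e])
cv2.imwrite('pics/c3.png',cv2.resize(s['pixels'][90:260,150:510],None,fx=2.2,fy=2.2))
E
```

```text
w2 [1.46401347e-02 1.30568091e+02] 1.0 [array([24.6, 62.2]), array([ 23.1, -41.4])]
base back [-5.07921933e-04  6.54977279e+01] 0.9263157894736842 [array([55.5, 68.7]), array([ 55.5, -96.6])]
w3 [1.27928045e-04 1.35466663e+02] 1.0 [array([24.5, 61.7]), array([ 24.4, -41.7])]
base back [-5.95741525e-04  6.65274635e+01] 0.9315789473684211 [array([55.6, 68.1]), array([ 55.5, -96.9])]
```

View pics/c3.png

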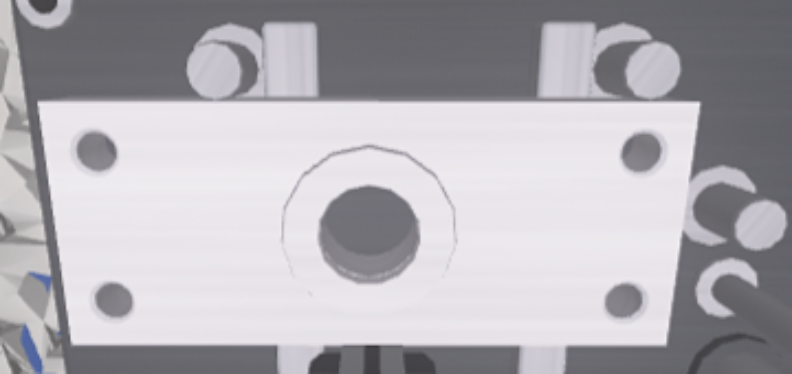

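The plate is square against both back pins: its far edge is within 0.001 rad of the base edge, and the end-pin gap is still open. Now round to the left end.

>>> send_rows:
  plan: [0,0,-0.001,0,0,0,0,0,0,-0.005,0,0,0,0,0,0,-0.014,0,0,0,0,0,-0.02,0,0,0,0,0,0,-0.02,0,0,0,0,0,0,0,0.014,-0.024,0,0,0,0,0,0.014,-0.024,0,0,0,0,0,0.014,-0.024,0,0,0,0,0,0.014,-0.024,0,0,0,0,0,0,0,0,0,0]

```text
time: 9.25
eef_pos: [539.5, -21.1, 67.8]
tcp_rot: [1.044, 1.307, -1.038]
wrist_force: [-0.4, -0.2, -1.1]
width: -0.2
```

```bash
python3 - <<'E'
from h import *
goal([0,106],28,-90)
s=snap('wrist');np.savez('w4.npz',**s); cv2.imwrite('pics/w4.png',s['pixels'])
E
```

```text
t 9.25 tcp [539.5 -21.1  67.8] nest [  3.2 110.6] F [-0.4 -0.2 -1.1] w -0.2
shift tool [39.7 -3.4  4.7] turn deg [ 0.22 -0.1  -0.16] world d [ -2.1  -5.2 -39.8] q [-0.1  -0.04  1.66  0.    1.53  1.24]
```

View pics/w4.png

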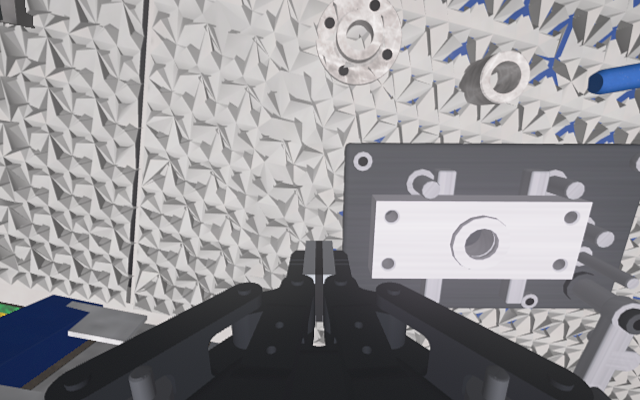

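The tip is left of the plate and in line with its mid-end. Lower, then approach.

>>> send_rows:
  plan: [0,0.013,-0.0034,0,0,0,0,0,0.013,0,0,0,0,0,0,0.01,0,0,0,0,0,0,0.004,0,0,0,0,0,0,0,0,0.003,0,0,0,0,0,0,0.003,0,0,0,0,0,0,0.003,0,0,0,0,0,0,0.003,0,0,0,0,0,0,0.001,0,0,0,0,0,0,0.001,0,0,0]

```text
time: 10.3
eef_pos: [538.3, -39.0, 27.5]
tcp_rot: [1.044, 1.306, -1.044]
wrist_force: [0.7, -0.0, 0.1]
width: 0.3
```

>>> send_rows:
  plan: [0,0,0,0.001,0,0,0,0,0,0,0.001,0,0,0,0,0,0,0.001,0,0,0,0,0,0,0.001,0,0,0,0,0,0,0.001,0,0,0,0,0,0,0.001,0,0,0,0,0,0,0.001,0,0,0,0,0,0,0.001,0,0,0,0,0,0,0.0005,0,0,0,0,0,0,0.0005,0,0,0]

```text
time: 11.3
eef_pos: [540.0, -47.7, 27.2]
tcp_rot: [1.044, 1.306, -1.044]
wrist_force: [-0.4, 1.5, -0.7]
width: 0.1
```

```bash
python3 - <<'E'
from h import *
s=snap('wrist','w5.png');st();np.savez('w5.npz',**s)
E
```

```text
t 11.35 tcp [540.1 -47.8  27.3] nest [-2.1 84.5] F [-1.3  0.8 -0.3] w 0.0
```

View pics/w5.png

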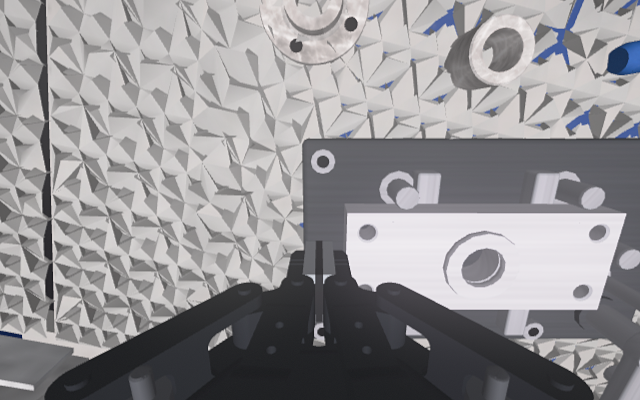

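The finger (column ~340) is almost touching the plate's left end (column ~346), near the middle of the end face. Continue.

>>> send_rows:
  plan: [0,0,0,0.0008,0,0,0,0,0,0,0.0008,0,0,0,0,0,0,0.0008,0,0,0,0,0,0,0.0008,0,0,0,0,0,0,0.0008,0,0,0,0,0,0,0.0005,0,0,0,0,0,0,0.0005,0,0,0,0,0,0,0.0005,0,0,0,0,0,0,0.0003,0,0,0,0,0,0,0.0002,0,0,0]

```text
time: 12.35
eef_pos: [541.4, -53.5, 27.2]
tcp_rot: [1.044, 1.306, -1.044]
wrist_force: [0.0, 2.1, -0.5]
width: -0.1
```

```bash
python3 - <<'E'
from h import *
s=snap('wrist','w6.png');st();np.savez('w6.npz',**s)
for n in('w5','w6'):
    q=dict(np.load(n+'.npz'))
    g=cv2.cvtColor(q['pixels'],cv2.COLOR_BGR2GRAY)
    m=(g>200).astype(np.uint8); m[:,:335]=0; m[:195]=0
    _,_,stt,_=cv2.connectedComponentsWithStats(m); i=1+np.argmax(stt[1:,4]); print(n,'plate top bbox',stt[i])
E
```

```text
t 12.4 tcp [541.4 -53.5  27.3] nest [-2.1 78.5] F [ 0.4  1.6 -0.2] w -0.1
w5 plate top bbox [  346   213   280   104 20828]
w6 plate top bbox [  346   213   280   106 20819]
```

```bash
python3 - <<'E'
from h import *
q=dict(np.load('w6.npz'))
print([w2n(x).round(1) for x in ray(q,[(346,220),(346,300),(620,220)],38)])
E
```

```text
[array([20.6, 65.5]), array([-22.5,  64.4]), array([ 20.5, -62.9])]
```

>>> send_rows:
  plan: [0,0,0,0.0003,0,0,0,0,0,0,0.0003,0,0,0,0,0,0,0.0003,0,0,0,0,0,0,0.0003,0,0,0,0,0,0,0.0003,0,0,0,0,0,0,0.0003,0,0,0,0,0,0,0.0003,0,0,0,0,0,0,0.0003,0,0,0,0,0,0,0.0003,0,0,0,0,0,0,0.0003,0,0,0]

```text
time: 13.4
eef_pos: [541.9, -55.8, 27.2]
tcp_rot: [1.045, 1.307, -1.043]
wrist_force: [-1.7, 5.5, 0.0]
width: 0.3
```

>>> send_rows:
  plan: [0,0,0,0.0002,0,0,0,0,0,0,0.0002,0,0,0,0,0,0,0.0002,0,0,0,0,0,0,0.0001,0,0,0,0,0,0,0.0001,0,0,0,0,0,0,0.0001,0,0,0,0,0,0,0,0,0,0,0,0,0,0,0,0,0,0,0,0,0,0,0,0,0,0,0,0,0,0,0]

```text
time: 14.4
eef_pos: [541.9, -55.9, 27.2]
tcp_rot: [1.045, 1.309, -1.043]
wrist_force: [-2.9, 7.9, 1.7]
width: 0.1
```

```bash
python3 - <<'E'
from h import *
s=snap('wrist','w7.png');st();np.savez('w7.npz',**s)
cv2.imwrite('pics/c7.png',cv2.resize(s['pixels'][150:330,320:],None,fx=2.4,fy=2.4))
E
```

```text
t 14.45 tcp [541.9 -55.9  27.2] nest [-2.1 76.1] F [-1.9  6.3  1.1] w 0.0
```

View pics/c7.png

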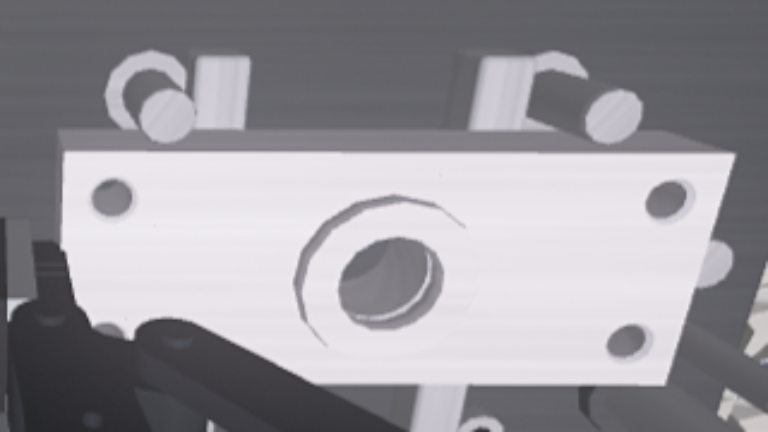

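The plate is against the left and right back pins and the end pin, and square. Now back off, lift over, and go behind the keeper peg.

>>> send_rows:
  plan: [0,0,0,-0.002,0,0,0,0,0,0,-0.014,0,0,0,0,-0.022,0,0,0,0,0,0,-0.022,0,0,0,0,0,0,-0.022,0,0,0,0,0,0,-0.022,0,0,0,0,0,0,0,-0.0178,0.0319,0,0,0,0,0,-0.0178,0.0319,0,0,0,0,0,-0.0178,0.0319,0,0,0,0,0,-0.0178,0.0319,0,0,0]

```text
time: 15.45
eef_pos: [497.1, -182.9, 115.7]
tcp_rot: [1.043, 1.304, -1.044]
wrist_force: [0.4, -0.6, -0.9]
width: -0.0
```

>>> send_rows:
  plan: [0,0,-0.0178,0.0319,0,0,0,0,0,-0.0178,0.0319,0,0,0,0,0,0,0,-8.1,0,0,0,0,0,0,-8.1,0,0,0,0,0,0,-8.1,0,0,0,0,0,0,-8.1,0,0,0,0,0,0,-8.1,0,0,0,0,0,0,-8.1,0,0,0,0,0,0,-8.1,0,0,0,0,0,0,-8.1,0,0]

```text
time: 16.45
eef_pos: [476.9, -251.8, 115.5]
tcp_rot: [0.166, 1.564, -0.168]
wrist_force: [-0.2, -0.4, 0.3]
width: 0.4
```

>>> send_rows:
  plan: [0,0,0,0,-8.1,0,0,0,0,0,0,-8.1,0,0,0,0,0,0,0,0,0,0,0,0,0,0,0,0,0,0,0,0,0,0,0,0,0,0,0,0,0,0,0,0,0,0,0,0,0,0,0,0,0,0,0,0,0,0,0,0,0,0,0,0,0,0,0,0,0,0]

```text
time: 17.45
eef_pos: [476.7, -251.9, 115.2]
tcp_rot: [-0.051, 1.57, 0.051]
wrist_force: [-0.2, 0.3, 0.9]
width: -0.0
```

```bash
python3 - <<'E'
from h import *
s,M=st(); print('tool y yaw',np.degrees(np.arctan2(M[1,1],M[0,1])), 'pivot in tool',(M.T@(np.array([534.3,-220.7,57])-s['eef_pos'])).round(1),'q',s['joint_pos'].round(2))
s=snap('wrist','w8.png');np.savez('w8.npz',**s)
snap('top','t8.png')
E
```

```text
t 17.45 tcp [ 476.7 -251.9  115.2] nest [-108.9 -100.7] F [-0.2  0.3  0.9] w -0.0
tool y yaw 93.70408425061504 pivot in tool [58.2 27.4 59.5] q [-0.55 -0.06  1.59 -0.    1.61 -0.61]
```

View pics/w8.png

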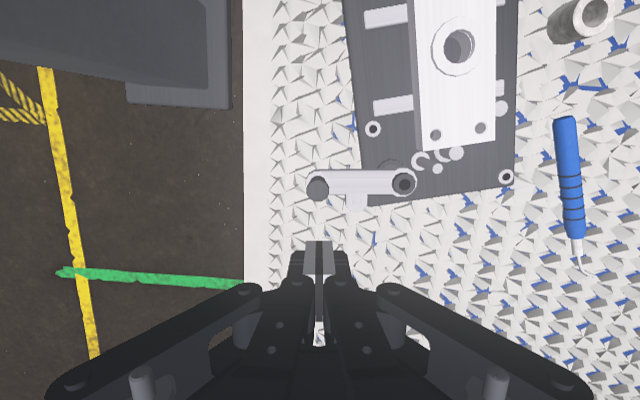

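The peg is at (317,188), straight ahead of the closed fingertip at (318,245), and the strap lies along tool z as computed. Lower to z ≈ 57 and make contact.

>>> send_rows:
  plan: [0,0.015,0,0,0,0,0,0,0.015,0,0,0,0,0,0,0.015,0,0,0,0,0,0,0.01,0,0,0,0,0,0,0.003,0,0,0,0,0,0,0,0.002,0,0,0,0,0,0,0.002,0,0,0,0,0,0,0.002,0,0,0,0,0,0,0.0015,0,0,0,0,0,0,0.001,0,0,0,0]

```text
time: 18.55
eef_pos: [476.4, -243.5, 57.9]
tcp_rot: [-0.052, 1.569, 0.05]
wrist_force: [1.1, -1.2, 0.2]
width: -0.2
```

>>> send_rows:
  plan: [0,0,0.0021,-0.0006,2,0,0,0,0,0.0021,-0.0006,2,0,0,0,0,0.0032,-0.0009,3,0,0,0,0,0.0032,-0.0009,3,0,0,0,0,0.0042,-0.0011,4,0,0,0,0,0.0042,-0.0011,4,0,0,0,0,0.0042,-0.0011,4,0,0,0,0,0.0042,-0.0011,4,0,0,0,0,0.0042,-0.0011,4,0,0,0,0,0.0042,-0.0011,4,0,0]

```text
time: 19.55
eef_pos: [474.0, -207.0, 57.6]
tcp_rot: [0.416, 1.53, -0.417]
wrist_force: [0.5, -0.2, 0.4]
width: 0.1
```

```bash
python3 - <<'E'
from h import *
s,M=st(); print('tool y yaw',np.degrees(np.arctan2(M[1,1],M[0,1])), 'pivot in tool',(M.T@(np.array([534.3,-220.7,57])-s['eef_pos'])).round(1),'q',s['joint_pos'].round(2))
s=snap('wrist','w9.png')
E
```

```text
t 19.55 tcp [ 474.  -207.    57.6] nest [-101.6  -56.3] F [ 0.5 -0.2  0.4] w 0.1
tool y yaw 59.54982649108132 pivot in tool [ 0.7 18.8 58.9] q [-0.48 -0.1   1.73 -0.    1.51  0.05]
```

>>> send_rows:
  plan: [0,0,0.0042,-0.0012,4,0,0,0,0,0.0042,-0.0012,4,0,0,0,0,0.0042,-0.0012,4,0,0,0,0,0.0042,-0.0012,4,0,0,0,0,0.0042,-0.0012,4,0,0,0,0,0.0042,-0.0012,4,0,0,0,0,0.0042,-0.0012,4,0,0,0,0,0.0042,-0.0012,4,0,0,0,0,0.0042,-0.0012,4,0,0,0,0,0.0042,-0.0012,4,0,0]

```text
time: 20.6
eef_pos: [496.8, -170.9, 57.4]
tcp_rot: [0.953, 1.352, -0.953]
wrist_force: [0.3, 0.1, 0.2]
width: -0.1
```

```bash
python3 - <<'E'
from h import *
s,M=st(); print('tool y yaw',np.degrees(np.arctan2(M[1,1],M[0,1])), 'pivot in tool',(M.T@(np.array([534.3,-220.7,57])-s['eef_pos'])).round(1),'q',s['joint_pos'].round(2))
s=snap('wrist','w10.png')
for f in('w9','w10'):
    g=cv2.cvtColor(cv2.imread(f'pics/{f}.png'),cv2.COLOR_BGR2GRAY)
    c=cv2.HoughCircles(g[150:260,260:380],cv2.HOUGH_GRADIENT,1,20,param1=80,param2=14,minRadius=8,maxRadius=24); print(f,None if c is None else c[0][:4]+[260,150,0])
E
```

```text
t 20.6 tcp [ 496.8 -170.9   57.4] nest [-71.4 -26.1] F [0.3 0.1 0.2] w -0.1
tool y yaw 19.634502028407063 pivot in tool [ 0.5 18.6 59.5] q [-0.4  -0.07  1.71 -0.    1.51  0.83]
w9 [[283.5        210.5         20.10000038]
 [319.5        180.5         23.39999962]
 [283.5        187.5         14.5       ]
 [359.5        172.5          9.39999962]]
w10 [[285.5        232.5         16.79999924]
 [320.5        221.5         11.60000038]]
```

>>> send_rows:
  plan: [0,0,0.0042,-0.0012,4,0,0,0,0,0.0042,-0.0012,4,0,0,0,0,0.0042,-0.0012,4,0,0,0,0,0.0042,-0.0012,4,0,0,0,0,0.0042,-0.0012,4,0,0,0,0,0.0042,-0.0012,4,0,0,0,0,0.0042,-0.0012,4,0,0,0,0,0.0042,-0.0012,4,0,0,0,0,0.0042,-0.0012,4,0,0,0,0,0.0042,-0.0012,4,0,0]

```text
time: 21.65
eef_pos: [537.5, -157.9, 57.3]
tcp_rot: [1.465, 1.021, -1.465]
wrist_force: [-0.6, -0.4, -0.9]
width: 0.1
```

>>> send_rows:
  plan: [0,0,0.001,-0.0003,1,0,0,0,0,0.001,-0.0003,1,0,0,0,0,0.001,-0.0003,1,0,0,0,0,0.001,-0.0003,1,0,0,0,0,0.001,-0.0003,1,0,0,0,0,0.001,-0.0003,1,0,0,0,0,0.001,-0.0003,1,0,0,0,0,0.001,-0.0003,1,0,0,0,0,0.0005,-0.0002,0.5,0,0,0,0,0.0005,-0.0002,0.5,0,0]

```text
time: 22.65
eef_pos: [547.0, -159.0, 57.3]
tcp_rot: [1.575, 0.922, -1.575]
wrist_force: [-0.3, 0.5, 0.2]
width: 0.0
```

```bash
python3 - <<'E'
from h import *
s,M=st(); print('tool y yaw',np.degrees(np.arctan2(M[1,1],M[0,1])), 'pivot in tool',(M.T@(np.array([534.3,-220.7,57])-s['eef_pos'])).round(1),'q',s['joint_pos'].round(2))
E
```

```text
t 22.65 tcp [ 547.  -159.    57.3] nest [-19.8 -25.6] F [-0.3  0.5  0.2] w 0.0
tool y yaw -29.31857789945292 pivot in tool [ 0.3 19.2 60. ] q [-0.34  0.05  1.59  0.    1.51  1.74]
```

>>> send_rows:
  plan: [0,0,0.0005,-0.0001,0.4,0,0,0,0,0.0005,-0.0001,0.4,0,0,0,0,0.0005,-0.0001,0.4,0,0,0,0,0.0005,-0.0001,0.4,0,0,0,0,0.0005,-0.0001,0.4,0,0,0,0,0.0004,-0.0001,0.3,0,0,0,0,0.0003,0,0.2,0,0,0,0,0.0003,0,0.2,0,0,0,0,0.0003,0,0,0,0,0,0,0.0003,0,0,0,0]

```text
time: 23.65
eef_pos: [550.7, -160.6, 57.2]
tcp_rot: [1.607, 0.891, -1.607]
wrist_force: [-0.3, 0.8, -0.5]
width: -0.2
```

>>> send_rows:
  plan: [0,0,0.0003,0,0,0,0,0,0,0.0003,0,0,0,0,0,0,0.0003,0,0,0,0,0,0,0.0003,0,0,0,0,0,0,0.0002,0,0,0,0,0,0,0.0002,0,0,0,0,0,0,0.0002,0,0,0,0,0,0,0,0,0,0,0,0,0,0,0,0,0,0,0,0,0,0,0,0,0]

```text
time: 24.65
eef_pos: [551.5, -161.0, 57.1]
tcp_rot: [1.607, 0.893, -1.609]
wrist_force: [-5.5, 3.4, 2.2]
width: -0.1
```

The force reached 6.5 N and the finger stalled, so the keeper has met its stop. Retreat, lift clear and check.

>>> send_rows:
  plan: [0,0,-0.002,0,0,0,0,0,0,-0.012,0,0,0,0,0,-0.02,0,0,0,0,0,0,-0.03,0,0,0,0,0,0,-0.03,0,0,0,0,0,0,-0.03,0,0,0,0,0,0,-0.03,-0.02,0,0,0,0,0,-0.01,-0.03,0,0,0,0,0,0,-0.03,0,0,0,0,0,0,0,0,0,0,0]

```text
time: 25.65
eef_pos: [471.5, -110.9, 208.9]
tcp_rot: [1.608, 0.889, -1.604]
wrist_force: [0.2, -0.3, -0.2]
width: 0.1
```

```bash
python3 - <<'E'
from h import *
st()
w=snap('wrist');c=snap('scene');np.savez('w11.npz',**w);np.savez('s11.npz',**c)
a=cv2.resize(c['pixels'][165:265,225:345],(720,600))
b=cv2.resize(w['pixels'],(480,300)); 
cv2.imwrite('pics/fin.png',np.hstack([cv2.resize(a,(360,300)),b])[:,:800] if 0 else np.vstack([cv2.resize(w['pixels'][:300],(640,300)),cv2.resize(c['pixels'][165:265,225:438],(640,300))]))
E
```

```text
t 25.65 tcp [ 471.5 -110.9  208.9] nest [-82.8  37.9] F [ 0.2 -0.3 -0.2] w 0.1
```

View pics/fin.png

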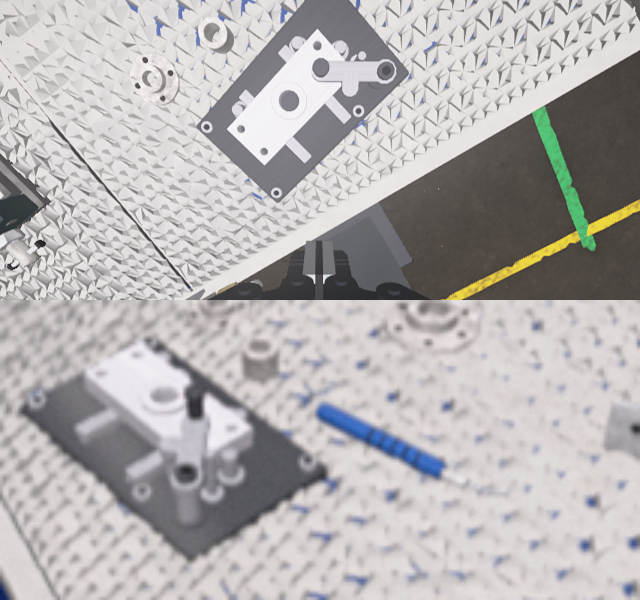

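The keeper lies over the plate's near right corner, with the peg at (321,68) and the pivot at (386,70). The plate is on its pins and the bystanders have not moved. One numeric check before handing in.

```bash
python3 - <<'E'
from h import *
q=dict(np.load('w11.npz'))
pv=ray(q,[(386,70)],53)[0];pg=ray(q,[(321,68)],76)[0];d=pg-pv
print('keeper',np.arctan2(d[1],d[0])-NY-np.pi/4,np.linalg.norm(d))
th,t,r=fit(np.array([(26,-65),(26,65),(-26,65.)]),ray(q,[(320,28),(228,127),(264,165)],38)); print('plate',w2n(t),th-NY,r.round(1).tolist())
print('pivot nest (expect -46,-83)',w2n(pv))
T=snap('top'); A=cv2.imread('pics/top1.png')
for n,(a,b,c,e) in dict(bush=(185,212,255,282),flange=(188,214,214,242),tool=(168,200,298,356)).items():
    print(n,cv2.phaseCorrelate(np.float32(cv2.cvtColor(A,6)[a:b,c:e]),np.float32(cv2.cvtColor(T['pixels'],6)[a:b,c:e])))
E
```

```text
keeper 0.03419275053331061 60.28433219186862
plate [-2.80928489 -3.49690004] -0.019255079008810655 [[0.5, -0.4], [-0.0, -0.6], [-0.5, 1.0]]
pivot nest (expect -46,-83) [-47.90323453 -85.8730245 ]
bush ((0.421719124460294, 0.5064347366840245), 0.9273548230876321)
flange ((0.06547144499977264, 0.44466137899885183), 0.9298513687687155)
tool ((-0.02275819092924891, 0.006178939793773708), 0.9714198370774587)
```

Relative to the pivot in the same picture, the plate is within about 1 mm of home. Handing in.

```bash
python3 -c "
from h import *
print(close_job())"
```

```text
the job is handed in; nothing more can be done
None
```

I seated the plate against all three pins, swung the keeper shut on its stop and handed the job in at about 26 s of the 58 s allowed. The arm was clear, and no verdict was reported.

**How it went:**
- **Back pins:** I pushed the middle of the near edge with closed fingers to about 13 N. The far edge then measured within 0.001 rad of parallel to the base's back edge, and the end-pin gap was still open.
- **End pin:** I pushed the left end until the finger stalled at about 8 N. The picture showed the plate touching the end pin and both back pins.
- **Keeper:** I pushed the peg round its arc until it stalled on the stop at about 6.5 N.

**Last checks:**
- **Keeper angle:** 0.03 rad from its stop; the limit is 0.12.
- **Plate position:** about (-0.9, -0.6) mm from home, measured relative to the keeper pivot in the same wrist picture. Skew is about 0.02 rad, from rough corner picks.
- **Check that disagreed:** the same picture in raw world coordinates put the plate at (-2.8, -3.5) mm, outside the 2.5 mm limit. It also put the fixed pivot at (-1.9, -2.9) mm from where it must be. I took the shift as camera calibration error, which is stated as about 2 mm, and relied on the pivot-relative figure.
- **Bystanders:** the deburring tool, bush and flange each shifted under 1 pixel (about 2 mm) in the top view.
- **Forces:** wrist readings at the end of each move never exceeded about 15 N; the limit on the plate and keeper is 30 N.

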